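# Press a wrapped parcel at the gift stall

## Robot

A 6-joint arm with a two-finger parallel gripper is mounted at the origin on the work surface. World frame = base frame: x ahead of the robot, y to its left, z up, the work surface at z = 0. Lengths are in m, angles in rad, forces in N, time in s.
With the tool pointing down it reaches from about 0.325 to 0.9 m from the base axis. Payload 6.1 kg.
Tool frame: the origin (TCP) lies between the finger pads; the fingertips stand 19 mm ahead of it and the grasp point (between the pads) is the TCP (bot.tip_reach is the distance from the TCP to the fingertips, in m); z points along the fingers, y is the direction in which the jaws open and shut (so a half turn about z gives the same grasp; the last joint's range is limited). The gripper opens to 87 mm and grips with 3 to 60 N. Pads are 19 mm wide; open, the fingers measure 117 mm over their backs; the gripper's body (75 mm by 190 mm) begins 51 mm behind the grasp point.
Start: joints at [-1.248, 0.22, 1.526, -0, 1.395, -0.126], TCP at [0.271, -0.563, 0.242] pointing down, gripper open.
Joint ranges: [-2.98, 2.98], [-0.91, 2.08], [0.09, 2.57], [-1.24, 4.39], [0.2, 2.65], [-2.68, 2.68]. Speed limits (rad/s): [2.57, 2.57, 3.01, 3.14, 3.14, 3.14].

## Interface

Orientations are given as a unit quaternion [w, x, y, z].
In Python, from bench import bot, viewer gives the robot as it stands.
- The arm moves only by the shell command python3 -m pendant 'ROWS'. ROWS is JSON, a list of rows, each an object of numbers: "rx", "ry", "rz": the turn, a rotation vector about the tool's x, y, z in rad; "tx", "ty", "tz": the shift along the tool's x, y, z in units of 25 mm (1.0 is 25 mm); "grip": the finger opening in mm, from 0 to 87. In form: [{"rx": .., "ry": .., "rz": .., "tx": .., "ty": .., "tz": .., "grip": ..}, ...]. A call has 1 to 8 rows; each row is the pose to reach, as a shift and turn from the pose measured when the call began, along the tool's axes at that moment; what a row does not reach only later rows make up. A row lasts 1/12 s, in which the tool goes at most 41.7 mm and 7.16 degrees, less where a joint would pass 70% of its speed; a pose out of reach is approached as far as the arm can. A call with a gripper value outside its range is refused whole. The fingers move at their own pace and stop on an object; the grip force is fixed at half the most. Time passes only in rows, so rows that repeat a pose let the fingers close. It gives the time, the measured TCP pose, the force and the opening at its end, in the units of the state.
- bot.state(): the state, without advancing time (a new reading comes with each control period).
- viewer.grab_frame(name): name is "side" or "top" or "wrist"; returns the picture (384x512x3 uint8, red, green, blue); there is no depth.
- viewer.get_calibration(name): a dict with "camera_matrix" (3x3 intrinsics, pixels), "eye" and "attitude" of the camera in the world. Camera axes: x right, y down, z forward; pixel columns grow to the right and rows downward; lengths in m; the calibration is good to about 2 mm. A picture is of the moment at which its call begins: read the wrist's pose just before it. get_calibration takes no time and is no camera call; for the wrist camera it gives the pose at the moment of the call.
- bot.hand_in(): hands the job in, once; it reports no verdict.
The state is a dict: "t": time; "qpos": joint angles; "joint_vel": joint speeds; "joint_efforts": joint torques, N m; "eef_pos": TCP position; "orientation": TCP orientation; "wrist_force": force on the tool from outside, world axes, zero at the start; "torque": the same for the moment, N m; "width": finger opening in m.
Only numpy, scipy, OpenCV 4.12 (cv2) and the standard library are available. Lean on these libraries where they do the work, as an engineer would, in place of code of your own. Each camera call takes 0.05 s, during which the arm holds its last target.

## Task

On the small parcel press, first turn the collar on top until its pointer stands at 4. Then swing the cam lever at its side up to its highest lift, where it stands straight up, so that the parcel on the bed is pressed against the pad; the lever springs back when let go, so finish while still holding it there. Leave everything else on the counter where it is.

Things in the scene. Friction and masses are not known exactly. Their poses are not given: they have to be found in the camera images.
- press: fixed grey press bolted to the counter: base plate 200 (x) x 220 (y) x 18 mm, two upright side plates whose outer faces are at y = +-97 mm (70 mm deep in x), joined by a crosshead 75 x 194 mm with its top at 195 mm. Origin: centre of the base's underside. Its x points away from the robot's side at yaw 0 (front faces -x), y to the left, z up. The lever is outside the right-hand (-y) side plate, in the plane y = -175 mm
- collar (a joint): rotation of the knurled round steel collar on top of the crosshead (upright axis), rad, 0 to 2.52; grows as it turns clockwise seen from above. Detented: the numbers 0 to 6 stand 0.42 rad apart (0 at 0, 4 at 1.68, 6 at 2.52) on the fixed round dial plate (112 mm across, top at 199 mm). 3 faces the press's front (-x); higher numbers follow clockwise. The detent takes about 0.1 N m to turn over and draws the collar to the nearest number when let go
- collar_grip (a point): fixed point on the collar's axis, 230 mm above the counter, the height to grip the collar: the gripped part is a 40 mm cylinder from 205 to 246 mm; below it a 50 mm skirt and the pointer (reaches 36 mm from the axis, at 200 to 205 mm)
- cam_lever (a joint): rotation of the cam lever about its level axis (along the press's y), rad, 0 to 2.5. 0 is the rest: the lever points to the press's front (-x), 0.12 rad above level; it grows as the knob rises and goes over to the back. Highest lift (14 mm) is at 1.45, lever straight up; beyond that the bed drops again. A spring always pulls it back to 0: it takes about 2 to 5 N at the knob to raise and to hold
- cam_axis (a point): fixed point on the lever's axis, in the plane of the lever (75 mm above the counter)
- lever_knob (a point): centre of the black drum-shaped knob at the end of the lever (a 12 mm steel rod), 115 mm from the lever's axis. The knob is 36 mm across and 32 mm long, its flat ends facing along the lever's axis (the press's y); it revolves freely about its own axis (parallel to the lever's), so that fingers closed on its flat ends need not turn with the lever
- parcel: loose wrapped parcel lying on the press's bed, 170 (x) x 120 (y) x 25 mm, 0.35 kg; origin at the centre of its underside
- pad: sprung wooden pad 120 x 100 x 12 mm under the crosshead, above the parcel; origin at the centre of its underside; each number of the collar lowers it 2 mm. The parcel meets it only as the bed lifts
- ribbon_reel: reel of ribbon, 56 mm across and 30 mm tall, standing on its flange near the front left foot of the press; loose bystander, leave alone; origin at the centre of its underside
- stamp: wooden hand stamp, 50 x 32 mm foot, 68 mm tall, to the left of the press; loose bystander, leave alone; origin at the centre of its underside
- tape_roll: roll of brown tape lying flat, 90 mm across, 25 mm tall, behind the press; loose bystander, leave alone; origin at the centre of its underside
- holly_parcel: wrapped parcel lying flat, 220 x 160 x 30 mm, right of the press; loose bystander, leave alone; origin at the centre of its underside
- red_parcel: wrapped parcel lying flat, 190 x 130 x 22 mm, left of the press; loose bystander, leave alone; origin at the centre of its underside
- pump_bottle: white pump bottle, 68 mm across, 178 mm tall, at the far left; loose bystander, leave alone; origin at the centre of its underside
There are look-alikes about, which are no part of the job. Of the things like the parcel, leave any that is blue or pink; of the rest the larger one is meant.

How it is judged:
On the way, in this order (a step that is already met when the one before it is completed fails the run):
1. the collar stands at 4 while the lever is still down (value of joint collar between 1.55 and 1.81 rad and value of joint cam_lever below 0.4 rad), for 0.3 s.
2. the lever is held at its highest lift, with the collar at 4 and the parcel pressed (value of joint cam_lever between 1.291 and 1.611 rad and value of joint collar between 1.55 and 1.81 rad and contact force between any of the fingers, the arm and cam_lever above 0.8 N and contact force between parcel and pad above 2.5 N), for 0.5 s.
At the end, for the whole second after the job is handed in: Through the last second the robot still holds the cam lever (more than 0.8 N on it) within 0.16 rad (9 degrees) of straight up and at rest, the collar is within 0.13 rad of 4, and the parcel is pressed against the pad with more than 2.5 N (all of step 2 and velocity of joint cam_lever between -0.1 and 0.1 rad/s); the arm keeps its last pose, push and grip.
It fails at once if a bystander is pushed more than 30 mm away (distance of any of ribbon_reel, stamp, tape_roll, holly_parcel, red_parcel, pump_bottle from where it was at the start of the episode above 0.03 m).
It also fails if it takes over 50 s, if anything falls off the work surface, if the arm or the gripper's body presses on something with over 40 N, if the wrist force passes 120 N, or if a joint passes its speed limit or range.

## Working session

There is one attempt and no reset: what is moved stays moved. The work goes in short steps, Python scripts to look and compute and a shell command to move; the robot and the scene stay as the last step left them, time stands still between calls to the robot, and variables do not carry over. Pictures are saved under pics/ and viewed, and the job is handed in when it is done.

```bash
ls; mkdir -p pics; python3 - <<'E'
from bench import bot, viewer
import cv2
print(bot.state())
for n in ("side","top","wrist"):
    c=viewer.get_calibration(n); print(n,c)
    cv2.imwrite(f"pics/{n}0.png",viewer.grab_frame(n)[:,:,::-1])
E
```

```text
pics
{'t': 0.0, 'qpos': array([-1.24809103e+00,  2.21192017e-01,  1.52760646e+00, -1.85036195e-05,
        1.39467995e+00, -1.26115468e-01]), 'joint_vel': array([-2.00136992e-04, -2.46518685e-04, -1.98912581e-04, -1.54836186e-03,
        6.83860944e-05,  8.70146676e-04]), 'joint_efforts': array([-4.09971271e-04, -4.94608426e+01, -3.87383687e+01,  6.97148661e-02,
        5.71581256e-02, -1.53354272e-04]), 'eef_pos': array([ 0.27098846, -0.56255885,  0.2404608 ]), 'orientation': array([-9.37443991e-04,  9.74924689e-01,  2.22533060e-01, -1.01595239e-04]), 'wrist_force': array([ 0.08470354,  0.18205042, -0.79845392]), 'torque': array([-0.02652712,  0.02765842, -0.04695378]), 'width': 0.08706922036388619}
side {'camera_matrix': array([[408.71591453,   0.        , 256.85167725],
       [  0.        , 408.71591453, 191.01414701],
       [  0.        ,   0.        ,   1.        ]]), 'eye': array([0.10788197, 0.97326573, 1.05698812]), 'attitude': array([ 0.07885451, -0.18856679,  0.88701831, -0.41403267])}
top {'camera_matrix': array([[458.29890468,   0.        , 253.24427969],
       [  0.        , 458.29890468, 196.61228492],
       [  0.        ,   0.        ,   1.        ]]), 'eye': array([0.36874538, 0.03692327, 1.56566902]), 'attitude': array([ 0.03627591, -0.69814657,  0.71345279, -0.04754511])}
wrist {'camera_matrix': array([[293.97038917,   0.        , 252.85888181],
       [  0.        , 293.97038917, 188.37974973],
       [  0.        ,   0.        ,   1.        ]]), 'eye': array([ 0.33681016, -0.52950996,  0.38437043]), 'attitude': array([ 0.11456487,  0.83883746, -0.52715827, -0.07301212])}
```

View pics/side0.png

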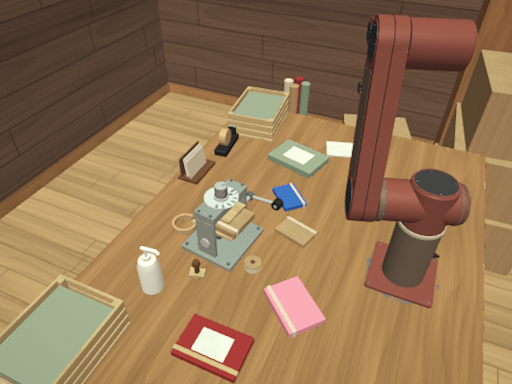

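View pics/top0.png

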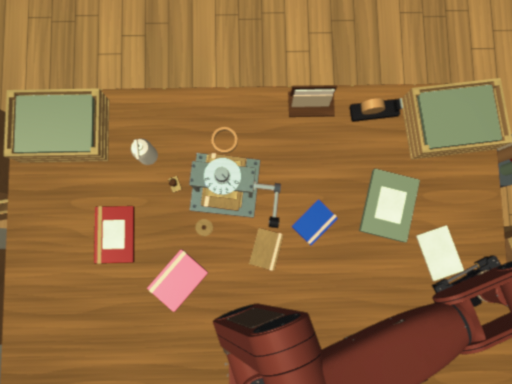

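View pics/wrist0.png

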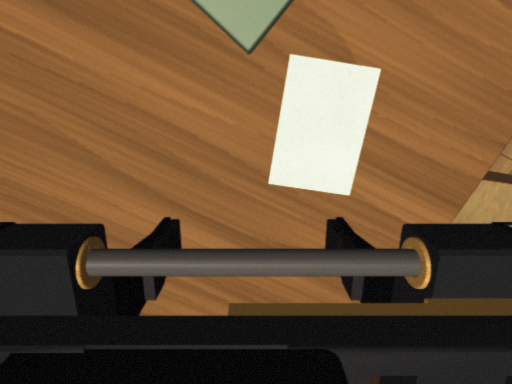

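The press is at top-view (222,185) and side-view (225,215). The lever knob is at top (274,221), side (277,204). These could be taken for the parcel:
- the tan one in the press, top (222,200)
- a small tan one on the counter, (266,249)
- blue, (315,222)
- pink, (178,281)

By the description it is the tan one on the press bed. I'll check with close crops.

```bash
cat > h.py <<'E'
import numpy as np, cv2
from bench import bot, viewer
from scipy.spatial.transform import Rotation as R
def rot(q): return R.from_quat(np.roll(q,-1)).as_matrix()
def ray(c,px):
    d=np.linalg.inv(c['camera_matrix'])@[px[0],px[1],1]; return c['eye'],rot(c['attitude'])@d
def plane(c,px,z):
    e,d=ray(c,px); return e+d*(z-e[2])/d[2]
def proj(c,p):
    v=c['camera_matrix']@(rot(c['attitude']).T@(np.array(p)-c['eye'])); return v[:2]/v[2]
def tri(c1,p1,c2,p2):
    e1,d1=ray(c1,p1);e2,d2=ray(c2,p2)
    s=np.linalg.lstsq(np.c_[d1,-d2],e2-e1,rcond=None)[0]
    a=e1+s[0]*d1;b=e2+s[1]*d2
    return (a+b)/2,np.linalg.norm(a-b)
E
python3 - <<'E'
import cv2
t=cv2.imread('pics/top0.png')[140:230,175:295]; cv2.imwrite('pics/tc.png',cv2.resize(t,None,fx=6,fy=6,interpolation=cv2.INTER_CUBIC))
t=cv2.imread('pics/side0.png')[170:270,170:295]; cv2.imwrite('pics/sc.png',cv2.resize(t,None,fx=6,fy=6,interpolation=cv2.INTER_CUBIC))
E
```

```text
(no output)
```

View pics/tc.png

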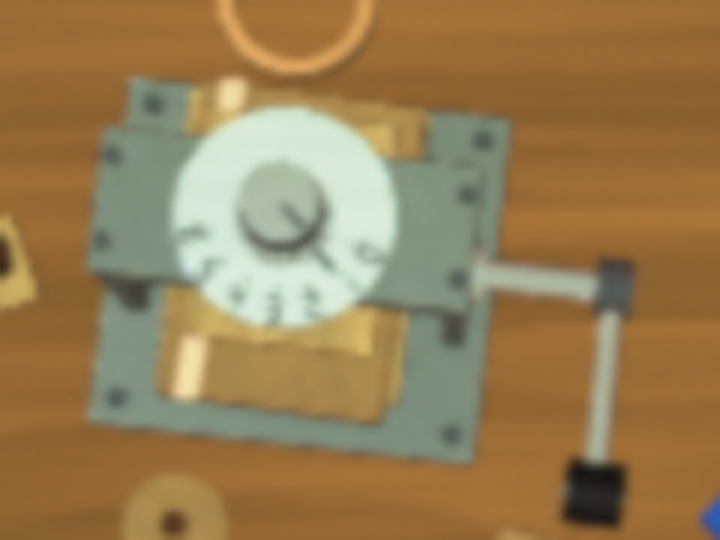

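View pics/sc.png

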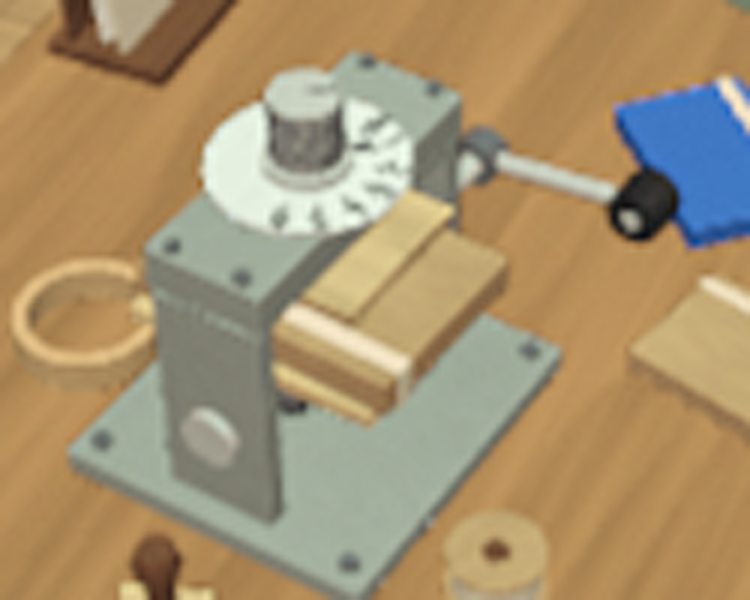

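The tan parcel (larger, pale ribbon) lies on the bed at crop (280,360). The pointer is at crop (325,258), near 1, so the collar needs about +1.26 rad clockwise. The knob is at crop (595,492).

```bash
python3 - <<'E'
from h import *
T=viewer.get_calibration('top');S=viewer.get_calibration('side')
t=lambda u,v:(175+u/6-.42,140+v/6-.42); s=lambda u,v:(170+u/6-.42,170+v/6-.42)
cs=[plane(T,t(*p),.018) for p in [(131,78),(512,118),(472,462),(88,420)]]
cs=np.array(cs)[:,:2]; c=cs.mean(0); print('corners',cs.round(4),c)
# front->back
x=(cs[0]-cs[3]+cs[1]-cs[2]); y=(cs[0]-cs[1]+cs[3]-cs[2]); 
print('yaw',np.arctan2(x[1],x[0]),np.arctan2(-y[0],y[1]), np.linalg.norm(x)/2,np.linalg.norm(y)/2)
print('dial',plane(T,t(285,217),.199),'coltop',plane(T,t(281,202),.246))
print('side dial',plane(S,s(308,165),.199),'coltop',plane(S,s(303,95),.246))
print('knob',tri(T,t(595,492),S,s(643,204)))
print('camhub',tri(T,t(614,285),S,s(485,155)))
p=plane(T,t(325,258),.203)-plane(T,t(285,216),.203); print('pointer',np.arctan2(p[1],p[0]))
E
```

```text
corners [[ 0.7092  0.2019]
 [ 0.6817 -0.0157]
 [ 0.4849  0.0117]
 [ 0.5133  0.2276]] [0.59726887 0.10635132]
yaw -0.13436993637823985 -0.12827922344610293 0.19817793236502232 0.21854383501177824
dial [0.5967163  0.10583982 0.199     ] coltop [0.59629404 0.10530394 0.246     ]
side dial [0.59413605 0.11080535 0.199     ] coltop [0.59543559 0.10981681 0.246     ]
knob (array([ 0.46173009, -0.05320836,  0.08680265]), np.float64(0.0008217893773691182))
camhub (array([ 0.57366814, -0.06832341,  0.07352061]), np.float64(0.005426711476809052))
pointer -2.4044465584922983
```

```bash
cat >> h.py <<'E'
def down(yaw):  # tool down, tool y at world angle yaw
    y=np.array([np.cos(yaw),np.sin(yaw),0]);z=np.array([0,0,-1.]);return np.c_[np.cross(y,z),y,z]
def rel(p,yaw):
    s=bot.state();M=rot(s['orientation'])
    t=M.T@(np.array(p)-s['eef_pos'])/.025; r=R.from_matrix(M.T@down(yaw)).as_rotvec()
    print('t',t.round(3),'r',r.round(4))
def st():
    s=bot.state();M=rot(s['orientation']);print('t',round(s['t'],2),s['eef_pos'].round(4),'yaw',np.arctan2(M[1,1],M[0,1]).round(3),'q',s['qpos'].round(2),'F',s['wrist_force'].round(1),'w',s['width'].round(4))
E
python3 -c "
from h import *
rel([.5,-.2,.33],-.56);rel([.597,.107,.33],0)"
```

```text
t [14.547 -9.102 -3.557] r [-0.0014 -0.0006 -0.562 ]
t [ 23.371 -18.482  -3.541] r [-1.300e-03 -1.000e-03 -1.122e+00]
```

```bash
python3 -m pendant '[{"tz":-3.5,"grip":87},{"tx":14.5,"ty":-9.1,"tz":-3.5,"rz":-0.56},{"tx":14.5,"ty":-9.1,"tz":-3.5,"rz":-0.56},{"tx":14.5,"ty":-9.1,"tz":-3.5,"rz":-0.56},{"tx":14.5,"ty":-9.1,"tz":-3.5,"rz":-0.56},{"tx":14.5,"ty":-9.1,"tz":-3.5,"rz":-0.56},{"tx":14.5,"ty":-9.1,"tz":-3.5,"rz":-0.56},{"tx":14.5,"ty":-9.1,"tz":-3.5,"rz":-0.56}]'; python3 -c "
from h import *
st();rel([.597,.107,.33],0)"
```

```text
schema error: expected keys rx, ry, rz, tx, ty, tz, grip
Traceback (most recent call last):
  File "h.py", line 23, in st
    s=bot.state();M=rot(s['orientation']);print('t',round(s['t'],2),s['eef_pos'].round(4),'yaw',np.arctan2(M[1,1],M[0,1]).round(3),'q',s['qpos'].round(2),'F',s['wrist_force'].round(1),'w',s['width'].round(4))
                                                                                                                                                                                            ^^^^^^^^^^^^^^^^
AttributeError: 'float' object has no attribute 'round'
```

All keys are required.

```bash
sed -i "s/s\['width'\].round(4)/round(s['width'],4)/" h.py
python3 -m pendant '[{"rx":0,"ry":0,"rz":0,"tx":0,"ty":0,"tz":-3.5,"grip":87},{"rx":0,"ry":0,"rz":0,"tx":0,"ty":0,"tz":-3.5,"grip":87},{"rx":0,"ry":0,"rz":-0.56,"tx":14.5,"ty":-9.1,"tz":-3.5,"grip":87},{"rx":0,"ry":0,"rz":-0.56,"tx":14.5,"ty":-9.1,"tz":-3.5,"grip":87},{"rx":0,"ry":0,"rz":-0.56,"tx":14.5,"ty":-9.1,"tz":-3.5,"grip":87},{"rx":0,"ry":0,"rz":-0.56,"tx":14.5,"ty":-9.1,"tz":-3.5,"grip":87},{"rx":0,"ry":0,"rz":-0.56,"tx":14.5,"ty":-9.1,"tz":-3.5,"grip":87},{"rx":0,"ry":0,"rz":-0.56,"tx":14.5,"ty":-9.1,"tz":-3.5,"grip":87}]'; python3 -c "
from h import *
st();rel([.597,.107,.33],0)"
```

```text
t: 0.82
eef_pos: [0.4047, -0.3493, 0.3268]
orientation: [-0.001, 0.875, 0.485, 0.0]
wrist_force: [1.1, -0.8, -0.1]
width: 0.0864
t 0.82 [ 0.4047 -0.3493  0.3268] yaw -0.559 q [-0.86 -0.04  1.65  0.    1.54 -0.3 ] F [ 1.1 -0.8 -0.1] w 0.0864
t [19.555 -3.159 -0.101] r [-0.0011 -0.0015 -0.559 ]
```

```bash

python3 -m pendant '[{"rx":0,"ry":0,"rz":-0.56,"tx":19.5,"ty":-3.2,"tz":0,"grip":87},{"rx":0,"ry":0,"rz":-0.56,"tx":19.5,"ty":-3.2,"tz":0,"grip":87},{"rx":0,"ry":0,"rz":-0.56,"tx":19.5,"ty":-3.2,"tz":0,"grip":87},{"rx":0,"ry":0,"rz":-0.56,"tx":19.5,"ty":-3.2,"tz":0,"grip":87},{"rx":0,"ry":0,"rz":-0.56,"tx":19.5,"ty":-3.2,"tz":0,"grip":87},{"rx":0,"ry":0,"rz":-0.56,"tx":19.5,"ty":-3.2,"tz":0,"grip":87},{"rx":0,"ry":0,"rz":-0.56,"tx":19.5,"ty":-3.2,"tz":0,"grip":87},{"rx":0,"ry":0,"rz":-0.56,"tx":19.5,"ty":-3.2,"tz":0,"grip":87}]'; python3 -c "
from h import *
st();rel([.597,.107,.33],0)"
```

```text
t: 1.48
eef_pos: [0.5329, -0.0415, 0.3272]
orientation: [-0.001, 0.707, 0.707, 0.0]
wrist_force: [0.3, -0.0, -0.5]
width: 0.087
t 1.48 [ 0.5329 -0.0415  0.3272] yaw 0.001 q [-0.23 -0.04  1.65  0.    1.54 -0.23] F [ 0.3 -0.  -0.5] w 0.087
t [ 5.939  2.57  -0.103] r [-0.0006 -0.0016  0.0011]
```

```bash

python3 -m pendant '[{"rx":0,"ry":0,"rz":0,"tx":5.9,"ty":2.6,"tz":0,"grip":87},{"rx":0,"ry":0,"rz":0,"tx":5.9,"ty":2.6,"tz":0,"grip":87},{"rx":0,"ry":0,"rz":0,"tx":5.9,"ty":2.6,"tz":0,"grip":87},{"rx":0,"ry":0,"rz":0,"tx":5.9,"ty":2.6,"tz":0,"grip":87},{"rx":0,"ry":0,"rz":0,"tx":5.9,"ty":2.6,"tz":0,"grip":87},{"rx":0,"ry":0,"rz":0,"tx":5.9,"ty":2.6,"tz":0,"grip":87}]'; python3 -c "
from h import *
st();rel([.597,.107,.23],0)
c=viewer.get_calibration('wrist');im=viewer.grab_frame('wrist')[:,:,::-1].copy()
p=proj(c,[.597,.107,.246]);print(p)
cv2.imwrite('pics/w1.png',im)
cv2.imwrite('pics/s1.png',viewer.grab_frame('side')[:,:,::-1])
"
```

```text
t: 1.98
eef_pos: [0.5977, 0.1081, 0.3264]
orientation: [-0.001, 0.705, 0.709, -0.0]
wrist_force: [-0.2, 0.1, -0.1]
width: 0.0873
t 1.98 [0.5977 0.1081 0.3264] yaw 0.005 q [0.05 0.14 1.46 0.   1.54 0.04] F [-0.2  0.1 -0.1] w 0.0873
t [-0.05  -0.019  3.855] r [-0.0023 -0.0014  0.0048]
[253.08088125 204.63202649]
```

View pics/w1.png

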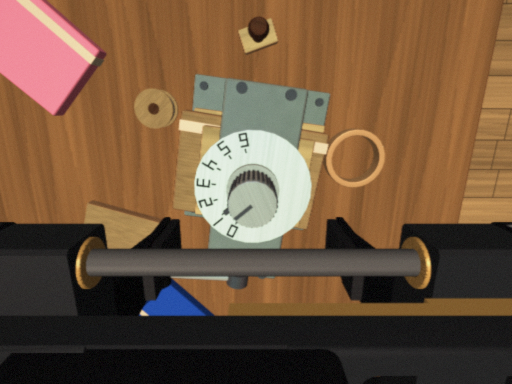

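View pics/s1.png

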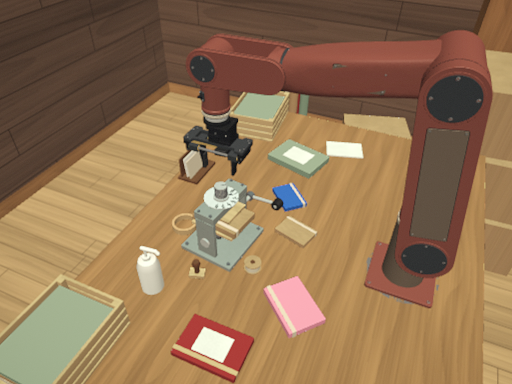

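The collar top is at wrist (253,203), where it was predicted, and the pointer stands at 1. The gripper hangs above the press with the jaws clear, so I'll descend and close.

```bash

python3 -m pendant '[{"rx":0,"ry":0,"rz":0,"tx":-0.04,"ty":0,"tz":1.3,"grip":87},{"rx":0,"ry":0,"rz":0,"tx":-0.04,"ty":0,"tz":2.6,"grip":87},{"rx":0,"ry":0,"rz":0,"tx":-0.04,"ty":0,"tz":3.85,"grip":87},{"rx":0,"ry":0,"rz":0,"tx":-0.04,"ty":0,"tz":3.85,"grip":87},{"rx":0,"ry":0,"rz":0,"tx":-0.04,"ty":0,"tz":3.85,"grip":87},{"rx":0,"ry":0,"rz":0,"tx":-0.04,"ty":0,"tz":3.85,"grip":60},{"rx":0,"ry":0,"rz":0,"tx":-0.04,"ty":0,"tz":3.85,"grip":45},{"rx":0,"ry":0,"rz":0,"tx":-0.04,"ty":0,"tz":3.85,"grip":45}]'; python3 -c "
from h import *
st();rel([.597,.107,.23],0)
"
```

```text
t: 2.75
eef_pos: [0.5987, 0.1045, 0.2337]
orientation: [0.001, 0.707, 0.707, 0.001]
wrist_force: [-0.5, 0.2, -0.5]
width: 0.074
t 2.75 [0.5987 0.1045 0.2337] yaw 0.001 q [0.04 0.18 1.58 0.   1.37 0.04] F [-0.5  0.2 -0.5] w 0.074
t [ 0.098 -0.069  0.147] r [ 0.0029 -0.0012  0.0009]
```

```bash

python3 -m pendant '[{"rx":0,"ry":0,"rz":0,"tx":0.08,"ty":-0.06,"tz":0.1,"grip":45},{"rx":0,"ry":0,"rz":0,"tx":0.08,"ty":-0.06,"tz":0.1,"grip":36},{"rx":0,"ry":0,"rz":0,"tx":0.08,"ty":-0.06,"tz":0.1,"grip":36},{"rx":0,"ry":0,"rz":0,"tx":0.08,"ty":-0.06,"tz":0.1,"grip":30},{"rx":0,"ry":0,"rz":0,"tx":0.08,"ty":-0.06,"tz":0.1,"grip":30},{"rx":0,"ry":0,"rz":0,"tx":0.08,"ty":-0.06,"tz":0.1,"grip":30},{"rx":0,"ry":0,"rz":0,"tx":0.08,"ty":-0.06,"tz":0.1,"grip":30}]'; python3 -c "
from h import *
st();rel([.597,.107,.23],0)
"
```

```text
t: 3.33
eef_pos: [0.5971, 0.1066, 0.2312]
orientation: [0.0, 0.707, 0.707, 0.001]
wrist_force: [-1.1, 0.7, 1.0]
width: 0.0397
t 3.33 [0.5971 0.1066 0.2312] yaw 0.001 q [0.05 0.18 1.59 0.   1.37 0.04] F [-1.1  0.7  1. ] w 0.0397
t [ 0.015 -0.002  0.048] r [ 0.0025 -0.0012  0.001 ]
```

```bash

python3 -m pendant '[{"rx":0,"ry":0,"rz":0.1,"tx":0,"ty":0,"tz":0,"grip":30},{"rx":0,"ry":0,"rz":0.2,"tx":0,"ty":0,"tz":0,"grip":30},{"rx":0,"ry":0,"rz":0.3,"tx":0,"ty":0,"tz":0,"grip":30},{"rx":0,"ry":0,"rz":0.4,"tx":0,"ty":0,"tz":0,"grip":30},{"rx":0,"ry":0,"rz":0.5,"tx":0,"ty":0,"tz":0,"grip":30},{"rx":0,"ry":0,"rz":0.6,"tx":0,"ty":0,"tz":0,"grip":30},{"rx":0,"ry":0,"rz":0.64,"tx":0,"ty":0,"tz":0,"grip":30},{"rx":0,"ry":0,"rz":0.64,"tx":0,"ty":0,"tz":0,"grip":30}]'; python3 -c "
from h import *
st();rel([.597,.107,.231],-1.275)
"
```

```text
t: 4.0
eef_pos: [0.5972, 0.1065, 0.2312]
orientation: [0.0, 0.894, 0.449, 0.002]
wrist_force: [1.1, 0.2, -0.2]
width: 0.0396
t 4.0 [0.5972 0.1065 0.2312] yaw -0.64 q [0.05 0.18 1.59 0.   1.37 0.69] F [ 1.1  0.2 -0.2] w 0.0396
t [ 0.01  -0.02   0.008] r [ 0.0008 -0.003   0.6345]
```

```bash

python3 -m pendant '[{"rx":0,"ry":0,"rz":0.1,"tx":0,"ty":0,"tz":0,"grip":30},{"rx":0,"ry":0,"rz":0.2,"tx":0,"ty":0,"tz":0,"grip":30},{"rx":0,"ry":0,"rz":0.3,"tx":0,"ty":0,"tz":0,"grip":30},{"rx":0,"ry":0,"rz":0.4,"tx":0,"ty":0,"tz":0,"grip":30},{"rx":0,"ry":0,"rz":0.5,"tx":0,"ty":0,"tz":0,"grip":30},{"rx":0,"ry":0,"rz":0.6,"tx":0,"ty":0,"tz":0,"grip":30},{"rx":0,"ry":0,"rz":0.63,"tx":0,"ty":0,"tz":0,"grip":30},{"rx":0,"ry":0,"rz":0.63,"tx":0,"ty":0,"tz":0,"grip":30}]'; python3 -c "
from h import *
st();rel([.597,.107,.231],-1.275)
for n in ['wrist','side']: cv2.imwrite(f'pics/{n}2.png',viewer.grab_frame(n)[:,:,::-1])
"
```

```text
t: 4.67
eef_pos: [0.5974, 0.1063, 0.2312]
orientation: [-0.0, 0.989, 0.15, 0.002]
wrist_force: [0.6, -0.6, 0.0]
width: 0.0394
t 4.67 [0.5974 0.1063 0.2312] yaw -1.27 q [0.05 0.18 1.59 0.   1.37 1.32] F [ 0.6 -0.6  0. ] w 0.0394
t [-0.007 -0.03   0.008] r [ 0.0004 -0.0032  0.0051]
```

View pics/wrist2.png

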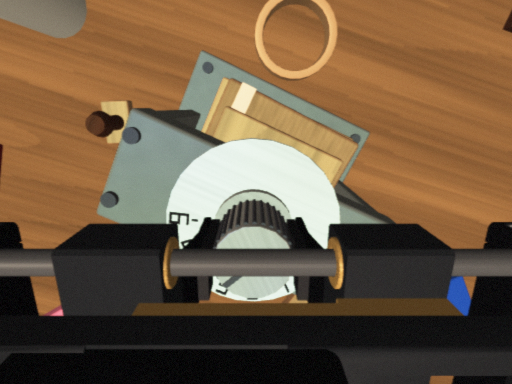

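The pointer is hidden by the fingers. I'll release, rise and check the number.

```bash

python3 -m pendant '[{"rx":0,"ry":0,"rz":0,"tx":0,"ty":0,"tz":0,"grip":50},{"rx":0,"ry":0,"rz":0,"tx":0,"ty":0,"tz":0,"grip":87},{"rx":0,"ry":0,"rz":0,"tx":0,"ty":0,"tz":0,"grip":87},{"rx":0,"ry":0,"rz":0,"tx":0,"ty":0,"tz":0,"grip":87},{"rx":0,"ry":0,"rz":0,"tx":0,"ty":0,"tz":-1,"grip":87},{"rx":0,"ry":0,"rz":0,"tx":0,"ty":0,"tz":-2.5,"grip":87},{"rx":0,"ry":0,"rz":0,"tx":0,"ty":0,"tz":-4,"grip":87},{"rx":0,"ry":0,"rz":0,"tx":0,"ty":0,"tz":-4,"grip":87}]'; python3 -c "
from h import *
st()
cv2.imwrite('pics/w3.png',viewer.grab_frame('wrist')[:,:,::-1])
im=viewer.grab_frame('side')[170:270,170:295,::-1]; cv2.imwrite('pics/s3.png',cv2.resize(im,None,fx=6,fy=6,interpolation=cv2.INTER_CUBIC))
"
```

```text
t: 5.43
eef_pos: [0.6001, 0.1066, 0.3408]
orientation: [0.001, 0.989, 0.151, 0.008]
wrist_force: [0.2, -0.2, 2.6]
width: 0.0832
t 5.43 [0.6001 0.1066 0.3408] yaw -1.268 q [0.05 0.13 1.45 0.   1.55 1.31] F [ 0.2 -0.2  2.6] w 0.0832
```

View pics/w3.png

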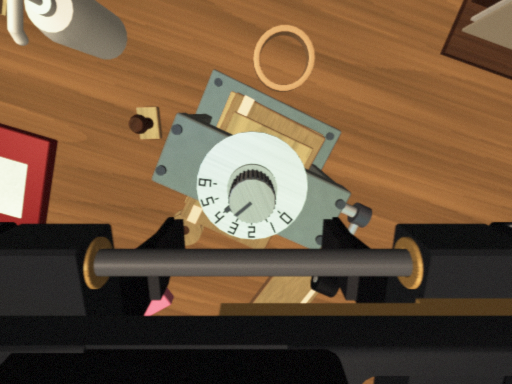

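View pics/s3.png

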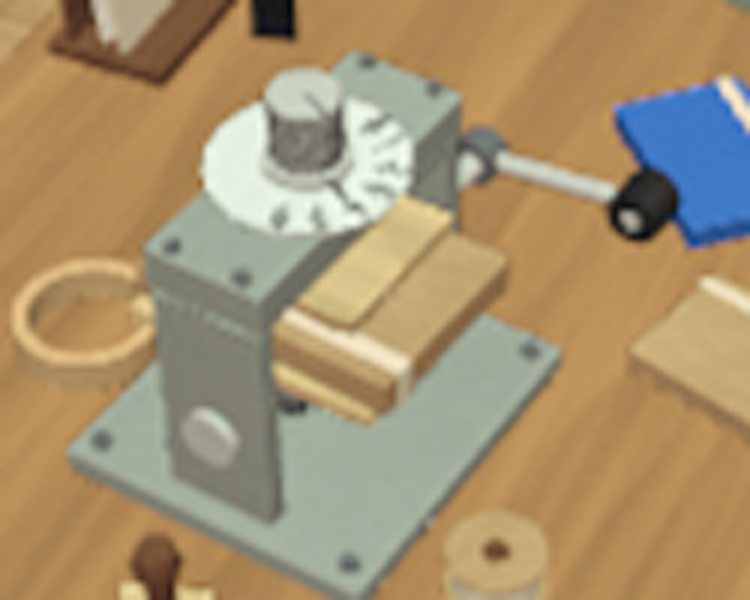

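The pointer now stands at 4: wrist (225,211) is beside the digit 4 at (220,218). The lever is still down. Next, the knob.

```bash
python3 - <<'E'
from h import *
S=np.array([.597,.1065]);a=-.131
ex=np.array([np.cos(a),np.sin(a)]);ey=np.array([-ex[1],ex[0]])
def knob(q):
    f=q+.12; xy=S-.175*ey-.115*np.cos(f)*ex; return np.r_[xy,.075+.115*np.sin(f)]
for q in (0,.3,.6,.9,1.2,1.45): print(q,knob(q).round(4))
rel([*knob(0)[:2],.25],a-np.pi/2)
E
```

```text
0 [ 0.4609 -0.0521  0.0888]
0.3 [ 0.47   -0.0533  0.1219]
0.6 [ 0.4884 -0.0557  0.1508]
0.9 [ 0.5145 -0.0591  0.173 ]
1.2 [ 0.5458 -0.0633  0.1864]
1.45 [ 0.574 -0.067  0.19 ]
t [-7.157  4.409  3.306] r [-3.00e-04 -8.40e-03  4.34e-01]
```

```bash

python3 -m pendant '[{"rx":0,"ry":0,"rz":0.1,"tx":-1.5,"ty":0.9,"tz":0,"grip":87},{"rx":0,"ry":0,"rz":0.2,"tx":-2.9,"ty":1.8,"tz":0,"grip":87},{"rx":0,"ry":0,"rz":0.3,"tx":-4.3,"ty":2.6,"tz":0.3,"grip":87},{"rx":0,"ry":-0.008,"rz":0.4,"tx":-5.7,"ty":3.5,"tz":1.3,"grip":80},{"rx":0,"ry":-0.008,"rz":0.434,"tx":-7.15,"ty":4.4,"tz":2.3,"grip":70},{"rx":0,"ry":-0.008,"rz":0.434,"tx":-7.15,"ty":4.4,"tz":3.3,"grip":70},{"rx":0,"ry":-0.008,"rz":0.434,"tx":-7.15,"ty":4.4,"tz":3.3,"grip":70},{"rx":0,"ry":-0.008,"rz":0.434,"tx":-7.15,"ty":4.4,"tz":3.3,"grip":70}]'; python3 -c "
from h import *
st()
rel([.461,-.0523,.0888],-1.702)
c=viewer.get_calibration('wrist');im=viewer.grab_frame('wrist')[:,:,::-1].copy()
print(proj(c,[.461,-.0523,.0888]))
cv2.imwrite('pics/w4.png',im)
"
```

```text
t: 6.2
eef_pos: [0.4591, -0.0516, 0.2476]
orientation: [-0.001, 0.998, -0.066, -0.003]
wrist_force: [1.1, -0.4, 0.7]
width: 0.0709
t 6.2 [ 0.4591 -0.0516  0.2476] yaw -1.703 q [-0.28 -0.18  1.92  0.    1.41  1.42] F [ 1.1 -0.4  0.7] w 0.0709
t [0.115 0.03  6.35 ] r [-0.0017  0.0054 -0.0014]
[254.7732229  175.02629997]
```

View pics/w4.png

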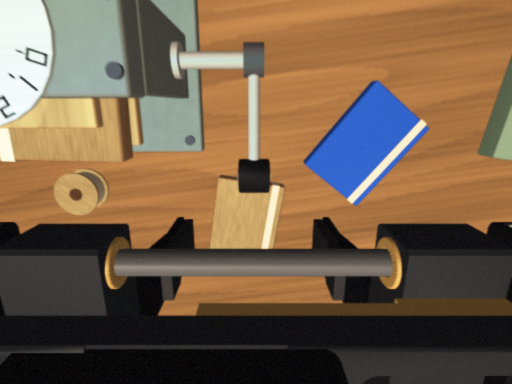

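The knob is at wrist (254,176), predicted (255,175). Descending.

```bash

python3 -m pendant '[{"rx":0,"ry":0,"rz":0,"tx":0.11,"ty":0.03,"tz":1.4,"grip":70},{"rx":0,"ry":0,"rz":0,"tx":0.11,"ty":0.03,"tz":2.8,"grip":70},{"rx":0,"ry":0,"rz":0,"tx":0.11,"ty":0.03,"tz":4.2,"grip":70},{"rx":0,"ry":0,"rz":0,"tx":0.11,"ty":0.03,"tz":5.4,"grip":70},{"rx":0,"ry":0,"rz":0,"tx":0.11,"ty":0.03,"tz":6.3,"grip":70},{"rx":0,"ry":0,"rz":0,"tx":0.11,"ty":0.03,"tz":6.3,"grip":70},{"rx":0,"ry":0,"rz":0,"tx":0.11,"ty":0.03,"tz":6.3,"grip":70}]'; python3 -c "
from h import *
st()
rel([.461,-.0523,.0888],-1.702)
"
```

```text
t: 6.83
eef_pos: [0.4645, -0.0516, 0.093]
orientation: [-0.001, 0.998, -0.065, -0.001]
wrist_force: [0.6, -0.5, 0.7]
width: 0.0702
t 6.83 [ 0.4645 -0.0516  0.093 ] yaw -1.701 q [-0.28  0.01  2.06  0.    1.08  1.42] F [ 0.6 -0.5  0.7] w 0.0702
t [-0.133  0.047  0.167] r [-0.0015  0.0017  0.0014]
```

```bash

python3 -m pendant '[{"rx":0,"ry":0,"rz":0,"tx":-0.13,"ty":0.05,"tz":0.15,"grip":50},{"rx":0,"ry":0,"rz":0,"tx":-0.13,"ty":0.05,"tz":0.15,"grip":36},{"rx":0,"ry":0,"rz":0,"tx":-0.13,"ty":0.05,"tz":0.15,"grip":24},{"rx":0,"ry":0,"rz":0,"tx":-0.13,"ty":0.05,"tz":0.15,"grip":24},{"rx":0,"ry":0,"rz":0,"tx":-0.13,"ty":0.05,"tz":0.15,"grip":24},{"rx":0,"ry":0,"rz":0,"tx":-0.13,"ty":0.05,"tz":0.15,"grip":24},{"rx":0,"ry":0,"rz":0,"tx":-0.13,"ty":0.05,"tz":0.15,"grip":24},{"rx":0,"ry":0,"rz":0,"tx":-0.13,"ty":0.05,"tz":0.15,"grip":24}]'; python3 - <<'E'
from h import *
st()
S=np.array([.597,.1065]);a=-.131
ex=np.array([np.cos(a),np.sin(a)]);ey=np.array([-ex[1],ex[0]])
p0=bot.state()['eef_pos']
M=rot(bot.state()['orientation'])
k=lambda f:np.r_[S-.175*ey-.115*np.cos(f)*ex,.075+.115*np.sin(f)]
for q in np.arange(.1,1.46,.15):print(q.round(2),(M.T@(k(q+.12)-k(.12))/.025).round(2))
E
```

```text
t: 7.5
eef_pos: [0.4612, -0.0525, 0.0894]
orientation: [-0.001, 0.998, -0.065, -0.001]
wrist_force: [0.9, -0.7, 0.6]
width: 0.0316
t 7.5 [ 0.4612 -0.0525  0.0894] yaw -1.701 q [-0.28  0.01  2.07  0.    1.07  1.42] F [ 0.9 -0.7  0.6] w 0.0316
0.1 [ 0.08 -0.   -0.45]
0.25 [ 0.28 -0.   -1.11]
0.4 [ 0.57 -0.   -1.74]
0.55 [ 0.96 -0.   -2.31]
0.7 [ 1.43 -0.   -2.81]
0.85 [ 1.96 -0.   -3.25]
1.0 [ 2.56 -0.   -3.59]
1.15 [ 3.2  -0.   -3.85]
1.3 [ 3.87 -0.   -4.  ]
1.45 [ 4.56 -0.   -4.06]
```

Gripped at 31.6 mm. Raising along the arc, first half.

```bash

python3 -m pendant '[{"rx":0,"ry":0,"rz":0,"tx":0.08,"ty":0,"tz":-0.45,"grip":24},{"rx":0,"ry":0,"rz":0,"tx":0.28,"ty":0,"tz":-1.11,"grip":24},{"rx":0,"ry":0,"rz":0,"tx":0.57,"ty":0,"tz":-1.74,"grip":24},{"rx":0,"ry":0,"rz":0,"tx":0.96,"ty":0,"tz":-2.31,"grip":24},{"rx":0,"ry":0,"rz":0,"tx":1.43,"ty":0,"tz":-2.81,"grip":24},{"rx":0,"ry":0,"rz":0,"tx":1.43,"ty":0,"tz":-2.81,"grip":24}]'; python3 - <<'E'
from h import *
st()
S=np.array([.597,.1065]);a=-.131
ex=np.array([np.cos(a),np.sin(a)]);ey=np.array([-ex[1],ex[0]])
s=bot.state();p=s['eef_pos'];M=rot(s['orientation'])
ax=np.r_[S-.175*ey,.075]; d=p-ax; x=d[:2]@ex; print('r',np.hypot(x,d[2]),'q',np.arctan2(d[2],-x)-.12,'y',d[:2]@ey)
k=lambda f:np.r_[S-.175*ey-.115*np.cos(f)*ex,.075+.115*np.sin(f)]
for q in (.85,1,1.15,1.3,1.45):print(q,(M.T@(k(q+.12)-p)/.025).round(2))
E
```

```text
t: 8.0
eef_pos: [0.4987, -0.0574, 0.1619]
orientation: [-0.001, 0.998, -0.065, 0.001]
wrist_force: [-2.4, 1.5, 1.2]
width: 0.0317
t 8.0 [ 0.4987 -0.0574  0.1619] yaw -1.701 q [-0.27 -0.    1.92  0.    1.22  1.43] F [-2.4  1.5  1.2] w 0.0317
r 0.1154446542491586 q 0.7320707934991819 y -0.0003300166314076445
0.85 [ 0.44 -0.01 -0.32]
1 [ 1.04 -0.01 -0.66]
1.15 [ 1.68 -0.01 -0.92]
1.3 [ 2.35 -0.01 -1.07]
1.45 [ 3.04 -0.01 -1.12]
```

```bash

python3 -m pendant '[{"rx":0,"ry":0,"rz":0,"tx":0.44,"ty":0,"tz":-0.32,"grip":24},{"rx":0,"ry":0,"rz":0,"tx":1.04,"ty":0,"tz":-0.66,"grip":24},{"rx":0,"ry":0,"rz":0,"tx":1.68,"ty":0,"tz":-0.92,"grip":24},{"rx":0,"ry":0,"rz":0,"tx":2.35,"ty":0,"tz":-1.07,"grip":24},{"rx":0,"ry":0,"rz":0,"tx":3.04,"ty":0,"tz":-1.12,"grip":24},{"rx":0,"ry":0,"rz":0,"tx":3.04,"ty":0,"tz":-1.12,"grip":24},{"rx":0,"ry":0,"rz":0,"tx":3.04,"ty":0,"tz":-1.12,"grip":24},{"rx":0,"ry":0,"rz":0,"tx":3.04,"ty":0,"tz":-1.12,"grip":24}]'; python3 - <<'E'
from h import *
st()
S=np.array([.597,.1065]);a=-.131
ex=np.array([np.cos(a),np.sin(a)]);ey=np.array([-ex[1],ex[0]])
s=bot.state();p=s['eef_pos'];M=rot(s['orientation'])
ax=np.r_[S-.175*ey,.075]; d=p-ax; x=d[:2]@ex; print('r',np.hypot(x,d[2]),'q',np.arctan2(d[2],-x)-.12,'y',d[:2]@ey)
im=viewer.grab_frame('side')[130:270,150:325,::-1]; cv2.imwrite('pics/s5.png',cv2.resize(im,None,fx=4,fy=4,interpolation=cv2.INTER_CUBIC))
cv2.imwrite('pics/w5.png',viewer.grab_frame('wrist')[:,:,::-1])
E
```

```text
t: 8.67
eef_pos: [0.5744, -0.0673, 0.1909]
orientation: [-0.001, 0.998, -0.065, 0.002]
wrist_force: [-0.5, 1.2, 4.9]
width: 0.032
t 8.67 [ 0.5744 -0.0673  0.1909] yaw -1.701 q [-0.25  0.15  1.71  0.    1.28  1.45] F [-0.5  1.2  4.9] w 0.032
r 0.11586944692208176 q 1.453386408783183 y -0.0003018681698291237
```

View pics/s5.png

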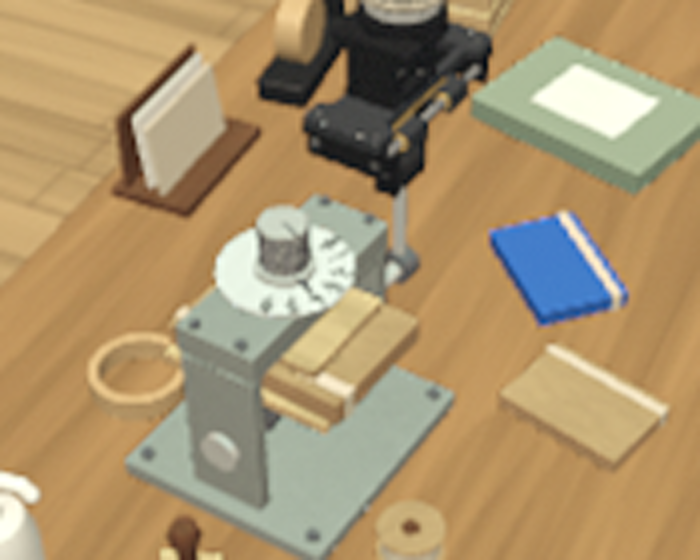

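View pics/w5.png

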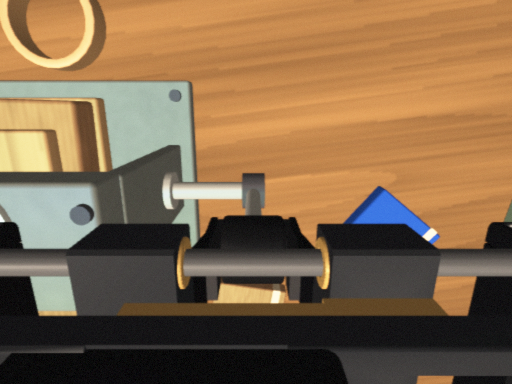

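The lever stands upright (computed 1.453 rad) and the bed is lifted. The side-view pointer at crop (310,283) is unchanged at 4. I'll hold for a while and re-measure.

```bash

python3 -m pendant '[{"rx":0,"ry":0,"rz":0,"tx":0,"ty":0,"tz":0,"grip":24},{"rx":0,"ry":0,"rz":0,"tx":0,"ty":0,"tz":0,"grip":24},{"rx":0,"ry":0,"rz":0,"tx":0,"ty":0,"tz":0,"grip":24},{"rx":0,"ry":0,"rz":0,"tx":0,"ty":0,"tz":0,"grip":24},{"rx":0,"ry":0,"rz":0,"tx":0,"ty":0,"tz":0,"grip":24},{"rx":0,"ry":0,"rz":0,"tx":0,"ty":0,"tz":0,"grip":24},{"rx":0,"ry":0,"rz":0,"tx":0,"ty":0,"tz":0,"grip":24},{"rx":0,"ry":0,"rz":0,"tx":0,"ty":0,"tz":0,"grip":24}]'; python3 - <<'E'
from h import *
st();print(bot.state()['joint_vel'].round(3))
im=viewer.grab_frame('side')[:,:,::-1];cv2.imwrite('pics/s6full.png',im)
im=im[170:250,180:270]; cv2.imwrite('pics/s6.png',cv2.resize(im,None,fx=7,fy=7,interpolation=cv2.INTER_CUBIC))
E
```

```text
t: 9.43
eef_pos: [0.574, -0.0673, 0.1909]
orientation: [-0.001, 0.998, -0.065, 0.002]
wrist_force: [-3.3, 0.6, 4.6]
width: 0.0314
t 9.43 [ 0.574  -0.0673  0.1909] yaw -1.701 q [-0.25  0.15  1.71  0.    1.28  1.45] F [-3.3  0.6  4.6] w 0.0314
[-0.002  0.     0.    -0.001  0.001 -0.   ]
```

View pics/s6.png

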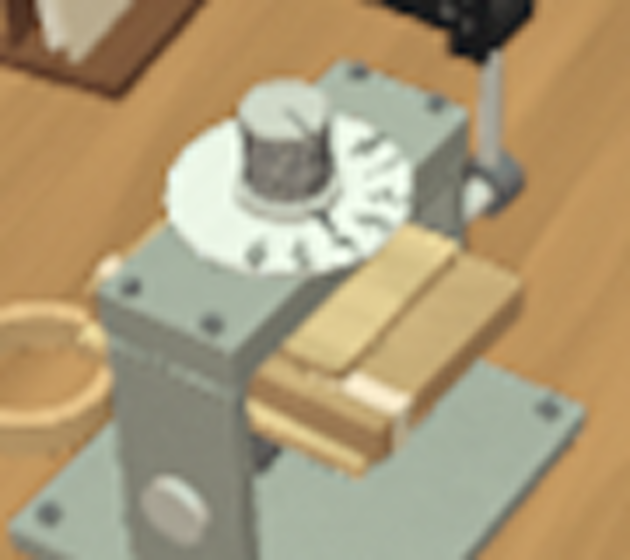

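View pics/s6full.png

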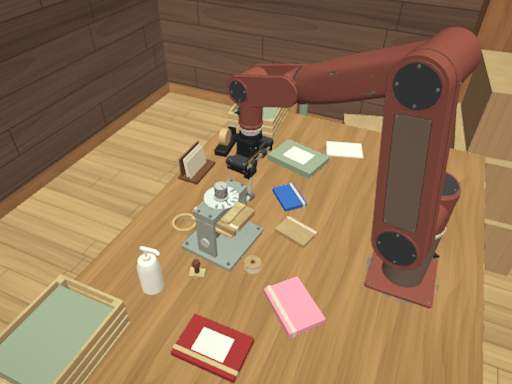

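The side view shows the lever rod upright at crop (490,110), the pointer at 4 at (330,225), and the parcel raised against the pad, overlapping it at (380,290). In the full frame the bystanders are where they started. The arm is at rest and 3.3 N bears on the tool towards the front. Handing in.

```bash
python3 -c "
from h import *
print(bot.hand_in()); st()"
```

```text
the job is handed in; nothing more can be done
None
the job is handed in; nothing more can be done
```

I turned the collar from 1 to 4, then gripped the lever knob by its flat ends and swung the lever straight up. I handed the job in at about 9.5 s, still holding it there; no verdict is given.

- **Collar:** after I let go, the wrist picture showed the pointer at 4 with the lever still down. The last side picture showed it unchanged.
- **Lever:** 1.45 rad, worked out from the tool position, with joint speeds at or below 0.002 rad/s. The fingers were closed on the knob at 31.4 mm, with about 5.7 N on the wrist (3.3 N towards the press's front, 4.6 N up).
- **Parcel:** it looked raised against the pad. I could not measure the force between parcel and pad, so the 2.5 N is unconfirmed.
- **Bystanders:** none looked moved in the last side picture; I did not measure them.

No check failed or disagreed.

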